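# Pin the hold-down bar over the lino block

## Task

Swing the blue hold-down bar across the lino block until it rests against its stop, then take the orange-handled locking pin from its wooden stand and push it down through the eye of the bar into the brass bush below, feeling gently for the off-centre hole, until its flange sits fully home on the bar. Let go of the pin and leave the beaker, the ink tin and the gouge alone.

Things in the scene. Friction and masses are not known exactly. Their poses are not given: they have to be found in the camera images.
- bar (a joint): Angle of the blue hold-down bar about its upright pivot, rad: 0 = closed, at its stop, its eye over the socket; grows (to 1.2) as the free end swings the way the bed's -x points, roughly towards the robot. It turns level and stiffly (about 2 N at the knob) and stays where left.
- bar_pivot (a point): On the bar's pivot axis, at the height of its top face (63 above the table). Turns with the bar. The bar, 30 wide and 10 thick, runs from here along this frame's -y.
- bar_knob (a point): Middle of the upright black round knob on the bar: 18 in diameter, 40 tall, standing on the bar's top face (this point 20 above it), 130 from the pivot axis. It can be gripped from above and turns in the fingers.
- bar_eye (a point): Centre of the round 24 mm through hole (the eye) in the 46 mm square free end of the bar, at the bar's top face, 240 from the pivot axis. With the bar closed it lies straight above the socket point.
- bed: Plywood bed 250 (x) by 330 (y), 15 thick, fixed, with a black lino block (top 39 above the table), the bar and the socket post. Origin: centre of the underside. The bush in the post gives on a spring: it yields from 2.5 N and sinks 2.5 N per mm, 5 mm at most, then is solid. It also turns stiffly, so a pin once started centres itself a little.
- socket (a point): On the fixed upright axis of the socket post, at the top face of its brass bush, 51 above the table, 12 below the bar's top face; axes as the bed's. The bush has a vertical hole of 11.4 mm, 14 deep, right through, room below. The hole's axis is 5.0 mm off this axis, in a direction that changes every time and is not measured: feel for it. The plain top holds the pin up.
- pin_center (a point): Half-way up the upright locking pin, 43.5 above its tip; z points to the handle. From the tip: shaft 10 in diameter, 42 long, nose tapered to 8 over the last 3; flange 38 in diameter, 5 thick; orange handle 20 by 20 (sides along x and y), 40 tall, its middle 23.5 above this point. About 120 g. At the start it hangs in the stand by its flange.
- pin_tip (a point): The tip of the pin, on its axis, z up the pin. With the flange on the bar the tip is 30 below the socket point.
- stand: Wooden block 60 by 60, 55 tall, fixed, with an upright 14 mm hole in the middle of its top, from which the pin is lifted 42 mm or more straight up. Origin at the centre of its underside.
- beaker_center (a point): Middle of a clear empty plastic beaker, 70 in diameter, 85 tall; to be left alone.
- inktin_center (a point): Middle of a green ink tin with a pale label and lid, 60 in diameter, 60 tall; to be left alone.
- gouge_grip (a point): Handle of a gouge, 150 long, lying on the table; to be left alone.

How it is judged:
By the outcome, as a careful person would: the job done as asked, in the order asked, and still so for the second after the job is handed in, with the robot touching nothing.
It also fails if it takes over 64 s, if anything falls off the work surface, if the arm or the gripper's body presses on something with over 40 N, if the wrist force passes 120 N, or if a joint passes its speed limit or range.

## Robot

A 6-joint arm with a two-finger parallel gripper is mounted at the origin on the work surface. World frame = base frame: x ahead of the robot, y to its left, z up, the work surface at z = 0. Lengths are in mm, angles in rad, forces in N, time in s.
With the tool pointing down it reaches from about 350 to 775 mm from the base axis. Payload 7.3 kg.
Tool frame: the origin (TCP) lies midway between the tips of the shut fingers; the grasp point (between the pads) lies 19 mm behind it; z points along the fingers, y is the line along which they close (so a half turn about z gives the same grasp; the last joint's range is limited). The gripper opens to 92 mm and grips with 3 to 60 N. Pads are 19 mm wide; open, the fingers measure 130 mm over their backs; the gripper's body (75 mm by 190 mm) begins 47 mm behind the grasp point.
Start: joints at [-1.32, 0.342, 1.524, -0, 1.275, -0.146], TCP at [202.92, -484.219, 226.741] pointing down, gripper open.
Joint ranges: [-2.53, 2.53], [-0.77, 2.02], [0.04, 2.7], [-1, 4.14], [0.28, 2.66], [-3.11, 3.11]. Speed limits (rad/s): [2.57, 2.57, 3.14, 3.14, 3.14, 3.14].

## Interface

Orientations are given as [roll, pitch, yaw] about the fixed x, y, z axes, in that order (R = Rz(yaw) Ry(pitch) Rx(roll)).
In Python, from plant import bot gives the robot as it stands.
- The arm moves only by the tool jog_arm, never from a script. Its arguments are lists of equal length, an entry for each row: "dp": the shift along the tool's x, y, z in m, a list of three; "twist": the turn about the tool's z in degrees. A call has 1 to 10 rows; each row shifts and turns the commanded pose from where the row before left it, along the tool's axes as they then stand; what a row does not reach is not made up. A row lasts 1/8 s, in which the tool goes at most 62.5 mm and 10.7 degrees, less where a joint would pass 70% of its speed; a pose out of reach is approached as far as the arm can. A call is refused whole if a number of a shift passes 0.0625 or a number of a turn 10.7, either way. A call with a gripper value outside its range is refused whole. "jaw" is the finger opening in m, from 0 to 0.0918, set as the call begins (left out, the last holds). The fingers move at their own pace and stop on an object; the grip force is fixed at half the most. Time passes only in rows, so rows that do not move let the fingers close. It gives the time, the measured TCP pose, the force, the opening and the grip force at its end, in the units of the state.
- bot.get_obs(): the state, without advancing time (a new reading comes with each control period).
- bot.capture(name): name is "side" or "top"; returns the picture (480x640x3 uint8, blue, green, red); there is no depth.
- bot.camera_params(name): a dict with "fx", "fy", "cx", "cy" (pixels), "k1" (the pictures are not rectified: a ray, as slopes to the right and down, at radius r is drawn at 1 + k1 r^2 times it, then the intrinsics apply), "R" (3x3) and "t" (3): a world point X has camera coordinates R X + t. Camera axes: x right, y down, z forward; pixel columns grow to the right and rows downward; lengths in mm; the calibration is good to about 2 mm. A picture is of the moment at which its call begins. camera_params takes no time and is no camera call.
- bot.close_job(): hands the job in; it is judged then, once.
Trained networks look in the newest picture that a camera, given by its name, has taken for a name from the list of things; names that differ only in an ending like _2 or _b are one class to them, and where a whole thing is asked for, a point or a joint stands for the part that bears it (a point fixed in the world has none). Each returns a list of dicts, best first, with "confidence" (0 to 1); they miss things now and then, are a little off and sometimes report something else, mostly with a low value. They report only what shows in the picture. A call takes as long as a camera call.
- bot.find_in(camera, label): "bbox" ([centre column, centre row, width, height] in pixels, round what is visible of it).
- bot.masks_of(camera, label): "pixels" (480x640 bool, what is visible of it) and "bbox" ([centre column, centre row, width, height] in pixels, round what is visible of it).
The state is a dict: "time": time; "joint_positions": joint angles; "dq": joint speeds; "tau": joint torques, N m; "tool_pos": TCP position; "tcp_rot": TCP orientation; "contact_force": force on the tool from outside, world axes, zero at the start; "moment": the same for the moment, N m; "grip_width": finger opening in mm; "finger_force": force on a finger pad.
Only numpy, scipy, OpenCV 4.12 (cv2) and the standard library are available. Lean on these libraries where they do the work, as an engineer would, in place of code of your own. Each camera call takes 0.05 s, during which the arm holds its last target. There are 200 camera calls.

## Working session

There is one attempt and no reset: what is moved stays moved. The work goes in short steps, Python scripts to look and compute and a tool call to move; the robot and the scene stay as the last step left them, time stands still between calls to the robot, and variables do not carry over. Pictures are saved under pics/ and viewed, at most 10 in all, crops included, and the job is handed in when it is done.

Besides the shell and the picture viewer there is one more tool, called after "Emit:" as name([rows], argument=value, ...), one row to a line, values as JSON. jog_arm: Moves the arm, as the interface text tells. Its arguments: {"type":"object","properties":{"dp":{"type":"array"},"twist":{"type":"array"},"jaw":{"type":"number"}},"required":["dp","twist"]}

```bash
mkdir -p pics; ls; cat > h.py <<'E'
import numpy as np, cv2
from plant import bot
def ray(cam,u,v):
    p=bot.camera_params(cam); K=np.array([[p['fx'],0,p['cx']],[0,p['fy'],p['cy']],[0,0,1.]])
    n=cv2.undistortPoints(np.array([[[u,v]]],float),K,np.array([p['k1'],0,0,0.]))[0,0] 
    R=np.array(p['R']);t=np.array(p['t'])
    return -R.T@t, R.T@np.array([n[0],n[1],1.])
def at_z(cam,u,v,z):
    c,d=ray(cam,u,v); return c+d*(z-c[2])/d[2]
def proj(cam,X):
    p=bot.camera_params(cam);c=np.array(p['R'])@np.array(X,float)+np.array(p['t']);s=c[:2]/c[2]
    s=s*(1+p['k1']*(s@s)); return np.array([p['fx']*s[0]+p['cx'],p['fy']*s[1]+p['cy']])
def meet(u1,u2):
    (a,d),(b,e)=ray('top',*u1),ray('side',*u2)
    s=np.linalg.lstsq(np.c_[d,-e],b-a,rcond=None)[0]; P,Q=a+s[0]*d,b+s[1]*e
    return (P+Q)/2,np.linalg.norm(P-Q)
E
python3 - <<'E'
from h import *
for c in('top','side'):
    cv2.imwrite(f'pics/{c}0.png',bot.capture(c))
    p=bot.camera_params(c);print(c,p['fx'],p['k1'],-np.array(p['R']).T@p['t'])
    for n in('bar_knob','pin_center','stand','bed','beaker_center','inktin_center','gouge_grip'):
        for r in bot.masks_of(c,n)[:2]:
            print(n,round(r['confidence'],2),np.round(r['bbox'],1), r['pixels'].sum())
print(bot.get_obs())
E
```

```text
pics
top 526.0133039693923 -0.029384161783840408 [ 352.01290425  -18.68272413 1078.70949852]
bar_knob 0.8 [299.1 272.4 134.3  84.2] 2373
pin_center 0.7 [149.  305.8  17.2  14.7] 311
pin_center 0.61 [296.4 275.7 134.3  87.8] 2360
stand 0.91 [152.2 306.8  47.7  41.5] 832
bed 0.84 [315.8 257.4 180.4 149.7] 19235
beaker_center 0.62 [483.2 259.   40.8  37. ] 1246
inktin_center 0.67 [116.8 202.9  35.5  30.5] 868
gouge_grip 0.98 [488.  174.2  65.5  26.5] 523
side 570.7914114420246 0.0388502064602856 [372.02467426 843.25470561 942.28983274]
bar_knob 0.73 [327.1 282.  103.8  79.2] 1973
pin_center 0.91 [322.6 398.1  26.1  29.8] 441
stand 0.7 [322.2 412.4  45.5  57.4] 1365
bed 0.87 [313.8 285.6 132.6 122.9] 12910
bed 0.31 [327.  280.8 102.7  76.7] 1946
beaker_center 0.96 [356.3 180.1  27.6  40.1] 882
inktin_center 0.61 [190.5 424.   36.2  43. ] 1356
inktin_center 0.44 [327.4 283.9 104.5  79.7] 1956
gouge_grip 0.52 [289.7 171.3  10.   40.3] 214
{'time': 0.8, 'joint_positions': array([-1.31997179e+00,  3.41982958e-01,  1.52412551e+00, -2.00745352e-05,
        1.27537655e+00, -1.46015306e-01]), 'dq': array([-0.00115527,  0.00059329,  0.00060726,  0.00020736,  0.00018943,
       -0.00097914]), 'tau': array([-3.06666552e-03, -4.31094432e+01, -2.44464827e+01,  7.16144918e-02,
        4.81659884e-02,  1.41510645e-05]), 'tool_pos': array([ 202.9262906 , -484.21072706,  226.74044212]), 'tcp_rot': array([3.14148895e+00, 3.46631264e-05, 3.96845688e-01]), 'contact_force': array([-0.63427951,  0.42666208, -0.38062002]), 'moment': array([-0.00769935,  0.00971369,  0.02052293]), 'finger_force': 0.0, 'grip_width': 91.51726538436166}
```

View pics/top0.png

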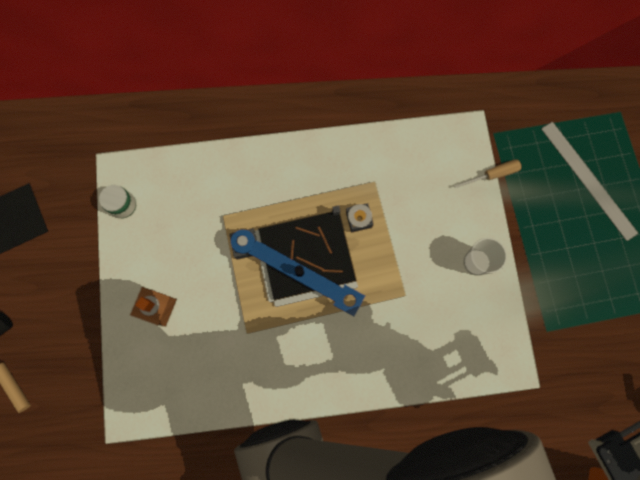

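View pics/side0.png

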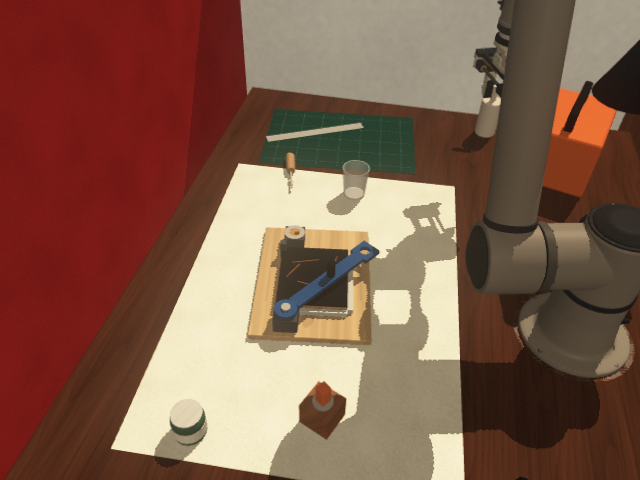

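The top view shows the bar pivot near (242,241), the eye near (350,300), the socket near (360,216) and the pin near (150,304). In the side view these are at (286,307), (366,254), (294,233) and (323,395). I'll zoom in to refine them.

```bash
python3 - <<'E'
from h import *
t=cv2.imread('pics/top0.png');s=cv2.imread('pics/side0.png')
def crop(im,u,v,w,h,k):return cv2.resize(im[v:v+h,u:u+w],None,fx=k,fy=k,interpolation=cv2.INTER_CUBIC)
a=crop(t,225,195,160,120,2.5*1.0);
A=np.zeros((600,800,3),np.uint8)
A[:300,:400]=a; A[:300,400:]=crop(s,260,220,133,100,3.0)[:300,:399].copy() if 0 else cv2.resize(s[220:320,260:393],(400,300),interpolation=cv2.INTER_CUBIC)
A[300:,:400]=cv2.resize(t[280:340,115:195],(400,300),interpolation=cv2.INTER_CUBIC)
A[300:,400:]=cv2.resize(s[370:445,275:375],(400,300),interpolation=cv2.INTER_CUBIC)
cv2.imwrite('pics/c.png',A)
def q(n,ut,us,z):
    P,g=meet(ut,us);print(n,P.round(1),round(g,1),'top@z',at_z('top',*ut,z).round(1),'side@z',at_z('side',*us,z).round(1))
q('pivot',(242,241),(286,307),63)
q('eye',(350,300),(366,254),63)
q('socket',(360,216),(294.5,233),51)
E
```

```text
pivot [576.5 123.8  65.5] 1.6 top@z [576.2 124.1  63. ] side@z [577.8 121.6  63. ]
eye [447.2 -80.9  50.2] 2.4 top@z [447.3 -80.2  63. ] side@z [445.  -67.6  63. ]
socket [ 618.3 -113.8   47.3] 2.7 top@z [ 615.9 -113.4   51. ] side@z [ 618.6 -110.1   51. ]
```

View pics/c.png

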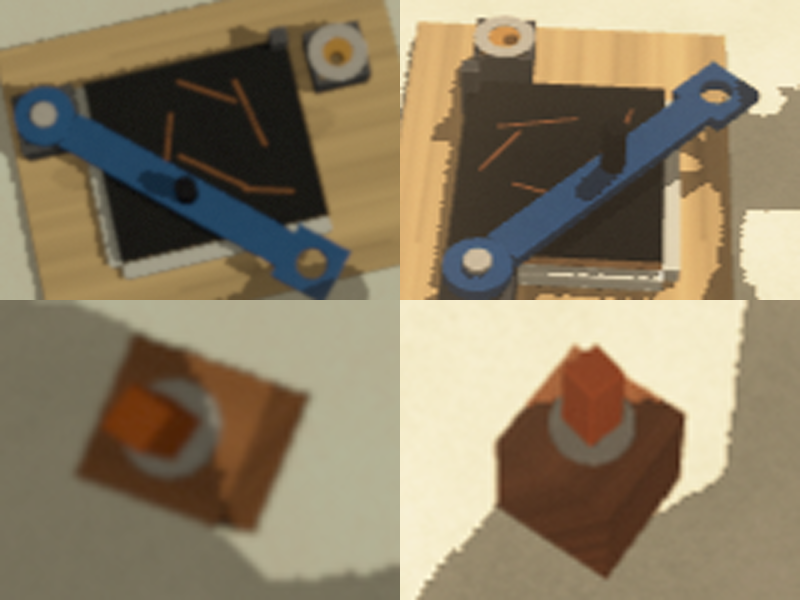

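The crops show the flange centre at top (149,305) and side (323,401). The bush has a dark hole below the brass centre, which is on the -x side. Next I'll check the sizes and fit the pin yaw.

```bash
cat >> h.py <<'E'
def plan(x,y,z,yaw=None):
    o=bot.get_obs();p=o['tool_pos'];w=o['tcp_rot'][2];d=np.array([x,y,z])-p
    c,s=np.cos(w),np.sin(w)
    print('t',round(o['time'],2),'tcp',p.round(1),'yaw',round(np.degrees(w),1),'F',o['contact_force'].round(1),'grip',round(o['grip_width'],1),round(o['finger_force'],1))
    print(' tool d mm',np.round([c*d[0]+s*d[1],s*d[0]-c*d[1],-d[2]],1),'twist',None if yaw is None else round(np.degrees(w)-yaw,1))
E
python3 - <<'E'
from h import *
t=cv2.imread('pics/top0.png');s=cv2.imread('pics/side0.png')
P,g=meet((149,305.4),(323,401.2));print('flange',P.round(1),g,at_z('top',149,305.4,60),at_z('side',323,401.2,60))
from scipy.optimize import minimize
mt=bot.masks_of('top','stand');
T=[max(bot.masks_of(c,'pin_center'),key=lambda r:-abs(r['bbox'][0]-u))['pixels'] for c,u in(('top',149),('side',322))]
S=[max(bot.masks_of(c,'stand'),key=lambda r:-abs(r['bbox'][0]-u))['pixels'] for c,u in(('top',152),('side',322))]
def sil(c,parts):
    m=np.zeros((480*4,640*4),np.uint8)
    for pts in parts:
        q=np.array([proj(c,p) for p in pts]);h=cv2.convexHull((q*4+2).round().astype(np.int32));cv2.fillConvexPoly(m,h,1)
    return cv2.resize(m.astype(np.float32),(640,480),interpolation=cv2.INTER_AREA)
def box(x,y,a,h,z0,z1):
    return[(x+h*np.sqrt(2)*np.cos(a+np.pi/4+k*np.pi/2),y+h*np.sqrt(2)*np.sin(a+np.pi/4+k*np.pi/2),z) for k in range(4) for z in(z0,z1)]
def cost(v,full=True):
    x,y,a=v;e=0
    fl=[(x+19*np.cos(b),y+19*np.sin(b),z) for b in np.arange(0,6.28,.3) for z in(55,60)]
    for c,m,n in(('top',T[0],S[0]),('side',T[1],S[1])):
        u=sil(c,[box(x,y,a,30,0,55),fl,box(x,y,a,10,60,100)]); e+=np.abs(u-(m|n)).sum()
    return e
best=min((minimize(cost,[P[0],P[1],a],method='Nelder-Mead',options=dict(initial_simplex=[[P[0],P[1],a],[P[0]+6,P[1],a],[P[0],P[1]+6,a],[P[0],P[1],a+.2]])) for a in(-.7,-.35,0,.35)),key=lambda r:r.fun)
print('stand fit',best.x,np.degrees(best.x[2]),best.fun)
r=t[203:230,345:376].astype(int);print(r[...,2][5:22:1,5:26])
# predicted features
for c,im in(('top',t),('side',s)):
  print(c,'knobtop',proj(c,(506.5,14,103)).round(1),'knob base',proj(c,(506.5,14,63)).round(1),'handle top',proj(c,(P[0],P[1],100)).round(1))
plan(506,14,250)
E
```

```text
flange [461.5 308.7  56.6] 0.7326843620939032 [460.74150041 307.60541746  60.        ] [461.4962548  310.73604067  60.        ]Traceback (most recent call last):
  File "<stdin>", line 21, in <module>
  File "<stdin>", line 21, in <genexpr>
    res = _minimize_neldermead(fun, x0, args, callback, bounds=bounds,
                               **options)
    fxcc = func(xcc)
    fx = function(np.copy(x), *(wrapper_args + args))
  File "<stdin>", line 19, in cost
  File "<stdin>", line 11, in sil
  File "h.py", line 11, in proj
    p=bot.camera_params(cam);c=np.array(p['R'])@np.array(X,float)+np.array(p['t']);s=c[:2]/c[2]
ValueError: time passes only in moves, steps and waits
```

```bash
sed -i 's/bot.camera_params(cam)/CP[cam]/; 2a CP={c:bot.camera_params(c) for c in("top","side")}' h.py
cat > fit.py <<'E'
from h import *
from scipy.optimize import minimize
def near(c,l,u): return min(bot.masks_of(c,l),key=lambda r:abs(r['bbox'][0]-u))['pixels']
def sil(c,parts):
    m=np.zeros((1920,2560),np.uint8)
    for pts in parts:
        q=np.array([proj(c,p) for p in pts]);cv2.fillConvexPoly(m,cv2.convexHull((q*4+2).round().astype(np.int32)),1)
    return cv2.resize(m.astype(np.float32),(640,480),interpolation=cv2.INTER_AREA)
def box(x,y,a,h,z0,z1):
    k=a+np.pi/4+np.arange(4)*np.pi/2;return[(x+h*2**.5*np.cos(b),y+h*2**.5*np.sin(b),z) for b in k for z in(z0,z1)]
E
python3 - <<'E'
from fit import *
M={c:near(c,'pin_center',u)|near(c,'stand',v) for c,u,v in(('top',149,152),('side',322,322))}
def cost(v):
    x,y,a=v;fl=[(x+19*np.cos(b),y+19*np.sin(b),z) for b in np.arange(0,6.28,.3) for z in(55,60)]
    return sum(np.abs(sil(c,[box(x,y,a,30,0,55),fl,box(x,y,a,10,60,100)])-M[c]).sum() for c in M)
for a in(-.7,-.35,0,.35):
    r=minimize(cost,[461,309,a],method='Nelder-Mead',options=dict(maxfev=60,initial_simplex=[[461,309,a],[467,309,a],[461,315,a],[461,309,a+.2]]))
    print('fit',r.x.round(2),np.degrees(r.x[2]).round(1),r.fun)
t=cv2.imread('pics/top0.png');print(t[206:228,348:374,2])
for c in CP: print(c,'knob',proj(c,(506.5,14,103)).round(1),proj(c,(506.5,14,63)).round(1),'handle top',proj(c,(461,309,100)).round(1))
plan(506,14,250)
E
```

```text
fit [ 4.6308e+02  3.0910e+02 -3.8000e-01] -21.8 249.625
fit [ 4.631e+02  3.088e+02 -3.800e-01] -22.1 246.25
fit [ 4.6307e+02  3.0912e+02 -3.9000e-01] -22.4 247.3125
fit [462.93 308.94   1.18] 67.8 251.75
[[ 99  98  94  94 107 124 136 141 143 145 145 146 147 147 146 144 140 135
  121 101 109 139 159 162 162 161]
 [ 85  81  84 100 124 139 144 146 147 147 146 146 147 147 147 146 146 146
  141 128 119 133 154 158 158 157]
 [ 71  75  95 123 139 146 147 146 146 146 146 146 147 147 148 148 148 147
  147 142 135 136 149 157 157 157]
 [ 67  87 120 138 144 146 147 148 150 149 148 146 148 148 148 148 149 148
  147 147 144 140 145 155 158 159]
 [ 71 104 135 145 146 146 148 149 152 155 154 152 151 149 147 148 148 147
  147 147 146 146 150 157 159 160]
 [ 79 117 141 148 149 148 148 147 148 153 154 154 154 153 152 151 149 148
  147 147 148 149 153 158 160 160]
 [ 93 130 146 149 149 147 146 147 150 153 154 155 154 153 153 154 150 148
  146 147 148 149 152 158 161 161]
 [103 137 146 148 148 148 150 152 155 155 154 154 154 154 154 153 151 146
  141 146 146 147 151 156 160 162]
 [105 138 147 147 147 15
[... 1048 characters left out ...]
  70  67  84 125]
 [ 80  53  53  80 111 134 142 145 145 147 146 146 147 146 146 146 145 143
  133 114  93  75  63  59  77 122]
 [ 88  58  49  67  91 114 127 134 139 141 142 145 146 146 145 141 137 129
  111  82  62  54  49  52  81 127]
 [ 93  67  47  60  77  92  99 103 109 119 125 132 135 137 131 116 101  87
   71  54  46  42  45  60 101 142]
 [ 99  77  51  54  68  73  74  74  77  83  86  89  92  92  87  72  61  52
   46  45  49  55  67  89 126 154]]
top knob [298.7 269.4] [299.6 272.6] handle top [141.4 303.4]
side knob [332.1 262. ] [331.4 275.3] handle top [324.1 387.5]
t 1.25 tcp [ 202.9 -484.2  226.7] yaw 22.7 F [ 0.3 -0.  -0.5] grip 91.8 0.0
 tool d mm [ 472.1 -342.4  -23.3] twist None
```

Emit:
jog_arm([
  [0.047, -0.034, 0],
  [0.047, -0.034, 0],
  [0.047, -0.034, 0],
  [0.047, -0.034, 0],
  [0.047, -0.034, 0],
  [0.047, -0.034, 0],
  [0.047, -0.034, 0],
  [0.047, -0.034, 0],
  [0.047, -0.034, 0],
  [0.047, -0.034, 0],
], twist=[0, 0, 0, 0, 0, 0, 0, 0, 0, 0])

```text
time: 2.5
tool_pos: [505.9, 12.8, 226.9]
tcp_rot: [3.141, -0.0, 0.397]
contact_force: [-0.0, 0.8, -0.0]
grip_width: 92.0
finger_force: 0.0
```

Emit:
jog_arm([
  [0, 0, 0.01],
  [0, 0, 0.01],
  [0, 0, 0.01],
  [0, 0, 0.01],
  [0, 0, 0.01],
], twist=[-9, -9, -9, -9, -9])

```text
time: 3.12
tool_pos: [505.0, 11.0, 176.4]
tcp_rot: [3.141, 0.0, 1.187]
contact_force: [0.4, 0.5, -0.0]
grip_width: 91.4
finger_force: 0.0
```

```bash
python3 - <<'E'
from h import *
plan(506.5,14,71,68)
cv2.imwrite('pics/top1.png',bot.capture('top'))
print(at_z('top',359.8,218.1,51),at_z('top',360,215.8,51))
E
```

```text
t 3.12 tcp [505.   11.  176.4] yaw 68.0 F [ 0.4  0.5 -0. ] grip 91.4 0.0
 tool d mm [  3.3   0.2 105.4] twist 0.0
[ 611.55046575 -112.67630558   51.        ] [ 616.30731318 -113.45035589   51.        ]
```

Descend and grip the knob.

Emit:
jog_arm([
  [0.003, 0, 0.035],
  [0, 0, 0.035],
  [0, 0, 0.035],
], twist=[0, 0, 0])

```text
time: 3.55
tool_pos: [506.4, 13.8, 71.0]
tcp_rot: [3.141, -0.0, 1.18]
contact_force: [0.6, -0.2, 0.6]
grip_width: 92.0
finger_force: 0.0
```

Emit:
jog_arm([
  [0, 0, 0],
  [0, 0, 0],
  [0, 0, 0],
  [0, 0, 0],
  [0, 0, 0],
  [0, 0, 0],
  [0, 0, 0],
  [0, 0, 0],
], twist=[0, 0, 0, 0, 0, 0, 0, 0], jaw=0.0)

```text
time: 4.55
tool_pos: [506.2, 13.8, 71.7]
tcp_rot: [3.142, 0.0, 1.182]
contact_force: [1.2, 0.9, -0.7]
grip_width: 17.7
finger_force: 30.0
```

```bash
python3 - <<'E'
from h import *
o=bot.get_obs();p=o['tool_pos'];w=o['tcp_rot'][2];piv=np.array([576.3,123.5])
v=p[:2]-piv;r=np.hypot(*v);a=np.arctan2(v[1],v[0]);print(r,np.degrees(a))
b=np.radians(-80.1)
q=piv+r*np.c_[np.cos(np.linspace(a,b,11)),np.sin(np.linspace(a,b,11))]
d=np.diff(q,axis=0);c,s=np.cos(w),np.sin(w)
print(q[-1],np.c_[c*d[:,0]+s*d[:,1],s*d[:,0]-c*d[:,1]].round(1).tolist())
E
```

```text
130.23771298087695 -122.58215656635113
[598.69165282  -4.79838567] [[-1.4, 9.6], [-0.7, 9.6], [0.1, 9.7], [0.8, 9.6], [1.5, 9.5], [2.2, 9.4], [2.9, 9.2], [3.5, 9.0], [4.2, 8.7], [4.8, 8.4]]
```

Emit:
jog_arm([
  [-0.0014, 0.0096, 0],
  [-0.0007, 0.0096, 0],
  [0.0001, 0.0097, 0],
  [0.0008, 0.0096, 0],
  [0.0015, 0.0095, 0],
  [0.0022, 0.0094, 0],
  [0.0029, 0.0092, 0],
  [0.0035, 0.009, 0],
  [0.0042, 0.0087, 0],
  [0.003, 0.0055, 0],
], twist=[0, 0, 0, 0, 0, 0, 0, 0, 0, 0])

```text
time: 5.8
tool_pos: [595.3, -6.0, 71.8]
tcp_rot: [-3.141, 0.001, 1.183]
contact_force: [-5.5, 0.2, 5.9]
grip_width: 17.2
finger_force: 30.0
```

Emit:
jog_arm([
  [0.001, 0.002, 0],
  [0, 0, 0],
], twist=[0, 0])

```text
time: 6.05
tool_pos: [597.8, -5.7, 71.9]
tcp_rot: [3.141, 0.001, 1.183]
contact_force: [-2.8, -2.5, 3.9]
grip_width: 17.3
finger_force: 30.0
```

Emit:
jog_arm([
  [0.0008, 0.0013, 0],
  [0, 0, 0],
], twist=[0, 0])

```text
time: 6.3
tool_pos: [597.9, -5.7, 71.9]
tcp_rot: [-3.139, 0.002, 1.183]
contact_force: [-6.9, -5.0, 7.8]
grip_width: 17.3
finger_force: 30.0
```

Emit:
jog_arm([
  [0.0008, 0.0013, 0],
  [0, 0, 0],
], twist=[0, 0])

```text
time: 6.55
tool_pos: [597.9, -5.6, 71.8]
tcp_rot: [-3.136, 0.004, 1.183]
contact_force: [-13.0, -5.4, 10.4]
grip_width: 17.3
finger_force: 30.0
```

Emit:
jog_arm([
  [0.0008, 0.0013, 0],
  [0, 0, 0],
], twist=[0, 0])

```text
time: 6.8
tool_pos: [597.9, -5.7, 71.8]
tcp_rot: [-3.133, 0.005, 1.183]
contact_force: [-19.4, -7.0, 14.7]
grip_width: 17.4
finger_force: 30.0
```

The bar is solid against its stop. I'll release the knob and rise.

Emit:
jog_arm([
  [-0.001, -0.002, 0],
  [0, 0, 0],
  [0, 0, 0],
  [0, 0, 0],
], twist=[0, 0, 0, 0], jaw=0.07)

```text
time: 7.3
tool_pos: [600.1, -4.5, 71.5]
tcp_rot: [3.141, -0.0, 1.182]
contact_force: [0.2, -0.7, 0.3]
grip_width: 53.0
finger_force: 0.0
```

Emit:
jog_arm([
  [0, 0, -0.03],
  [0, 0, -0.05],
  [0, 0, -0.03],
], twist=[0, 0, 0])

```text
time: 7.68
tool_pos: [600.7, -4.6, 184.1]
tcp_rot: [3.139, -0.001, 1.182]
contact_force: [0.5, 0.8, 0.2]
grip_width: 70.1
finger_force: 0.0
```

```bash
python3 - <<'E'
from h import *
plan(463,309,180,68)
E
```

```text
t 7.67 tcp [600.7  -4.6 184.1] yaw 67.7 F [0.5 0.8 0.2] grip 70.1 0.0
 tool d mm [ 238.  -246.2    4.1] twist -0.3
```

Emit:
jog_arm([
  [0.034, -0.0352, 0],
  [0.034, -0.0352, 0],
  [0.034, -0.0352, 0],
  [0.034, -0.0352, 0],
  [0.034, -0.0352, 0],
  [0.034, -0.0352, 0],
  [0.034, -0.035, 0],
  [0, 0, 0],
], twist=[0, 0, 0, 0, 0, 0, 0, 0])

```text
time: 8.68
tool_pos: [460.7, 311.7, 181.7]
tcp_rot: [-3.141, -0.001, 1.187]
contact_force: [0.1, -0.2, -0.2]
grip_width: 70.1
finger_force: 0.0
```

```bash
python3 - <<'E'
from fit import *
plan(463,309,68,68)
t=bot.capture('top');s=bot.capture('side')
A=np.hstack([cv2.resize(t[195:255,325:405],(400,300),interpolation=cv2.INTER_CUBIC),cv2.resize(s[200:275,250:350],(400,300),interpolation=cv2.INTER_CUBIC)])
B=np.hstack([cv2.resize(t[250:350,85:218],(400,300)),cv2.resize(s[350:450,255:388],(400,300))])
cv2.imwrite('pics/d.png',np.vstack([A,B]))
E
```

```text
t 8.68 tcp [460.7 311.7 181.7] yaw 68.0 F [ 0.1 -0.2 -0.2] grip 70.1 0.0
 tool d mm [ -1.7   3.2 113.7] twist 0.0
```

View pics/d.png

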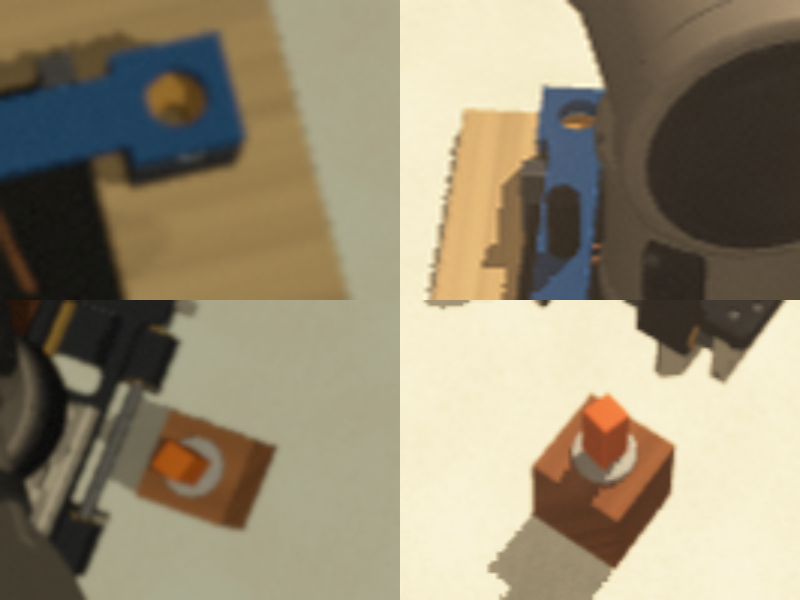

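Bar is closed: the eye shows near top (360,214.4), with the brass bush and its dark hole below. The pin stands untouched at top (150,305). I'll descend on the pin.

Emit:
jog_arm([
  [-0.0025, 0.0024, 0.035],
  [0, 0, 0.045],
  [0, 0, 0.025],
  [0, 0, 0.01],
  [0, 0, 0],
], twist=[0, 0, 0, 0, 0])

```text
time: 9.4
tool_pos: [464.0, 305.0, 66.7]
tcp_rot: [-3.141, 0.0, 1.181]
contact_force: [-0.4, -0.0, 0.3]
grip_width: 70.1
finger_force: 0.0
```

Emit:
jog_arm([
  [0, 0, 0],
  [0, 0, 0],
  [0, 0, 0],
  [0, 0, 0],
  [0, 0, 0],
  [0, 0, 0],
], twist=[0, 0, 0, 0, 0, 0], jaw=0.0)

```text
time: 10.15
tool_pos: [462.2, 305.9, 66.8]
tcp_rot: [-3.139, 0.001, 1.182]
contact_force: [-4.6, 0.1, 4.7]
grip_width: 22.1
finger_force: 28.3
```

```bash
python3 - <<'E'
from h import *
plan(616,-113,150,68)
for c,p in(('top',(149.7,305.3)),('side',(322.7,401.7))):print(at_z(c,*p,60))
print('eye',at_z('top',360.2,214.4,63),at_z('top',361,216.6,51))
E
```

```text
t 10.15 tcp [462.2 305.9  66.8] yaw 67.7 F [-4.6  0.1  4.7] grip 22.1 28.3
 tool d mm [-329.4  301.   -83.2] twist -0.3
[460.85380228 306.25197691  60.        ]
[461.80090149 311.81100454  60.        ]
eye [ 616.07809962 -112.9663976    63.        ] [ 614.52041685 -115.33800393   51.        ]
```

Emit:
jog_arm([
  [0, 0, 0],
  [0, 0, 0],
  [0, 0, 0],
], twist=[0, 0, 0])

```text
time: 10.52
tool_pos: [462.2, 305.9, 66.8]
tcp_rot: [-3.14, 0.001, 1.182]
contact_force: [-4.8, 1.7, 5.5]
grip_width: 22.2
finger_force: 28.3
```

Emit:
jog_arm([
  [0, 0, -0.01],
  [0, 0, -0.01],
  [0, 0, -0.015],
  [0, 0, -0.02],
  [0, 0, -0.02],
  [0, 0, -0.025],
  [0, 0, 0],
], twist=[0, 0, 0, 0, 0, 0, 0])

```text
time: 11.4
tool_pos: [465.8, 306.4, 169.9]
tcp_rot: [3.136, -0.005, 1.182]
contact_force: [-0.6, -0.1, -1.8]
grip_width: 20.7
finger_force: 29.1
```

```bash
python3 - <<'E'
from h import *
plan(616,-113,150,68)
t=bot.capture('top');s=bot.capture('side')
X=np.array([462,306,125.])
for c,im in(('top',t),('side',s)):
    print(c,proj(c,X).round(1),proj(c,X+[0,0,-50]).round(1))
u,v=proj('top',X).astype(int);a=cv2.resize(t[v-50:v+50,u-50:u+50],(400,400),interpolation=cv2.INTER_CUBIC)
u2,v2=proj('side',X).astype(int);b=cv2.resize(s[v2-50:v2+50,u2-50:u2+50],(400,400),interpolation=cv2.INTER_CUBIC)
print(u,v,u2,v2)
cv2.imwrite('pics/e.png',np.hstack([a,b]))
E
```

```text
t 11.4 tcp [465.8 306.4 169.9] yaw 67.7 F [-0.6 -0.1 -1.8] grip 20.7 29.1
 tool d mm [-331.2  298.    19.9] twist -0.3
top [138.4 301.5] [147.3 304. ]
side [324.3 377.5] [323.5 394. ]
138 301 324 377
```

View pics/e.png

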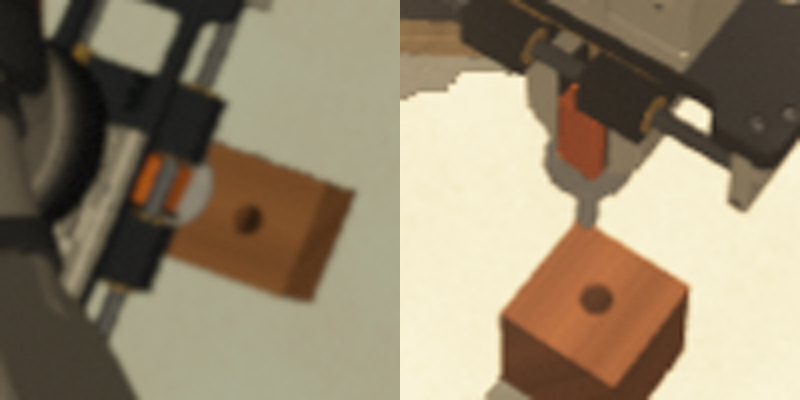

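```bash
python3 - <<'E'
from h import *
P,g=meet((149.75,306),(323,401.75));print('stand hole',P,g,at_z('top',149.75,306,55),at_z('side',323,401.75,55))
print('tip side',at_z('side',320.75,382,116), 'proj tip@tcp',proj('side',(465.8,306.4,116)))
print('flange right edge proj', [proj('top',(465.8+dx,306.4,160)) for dx in(0,)], proj('top',(465.8,306.4-19,162)))
w=np.radians(67.7)
for n,q in(('hole',P),('tip',at_z('side',320.75,382,116))):
    d=q[:2]-np.array([462.2,305.9] if n=='hole' else [465.8,306.4]);print(n,'tool x off',d@[np.cos(w),np.sin(w)],'y',d@[np.sin(w),-np.cos(w)])
E
```

```text
stand hole [461.02299502 308.13354856  53.8405537 ] 1.7372233215372341 [460.027236   307.73928067  55.        ] [461.77874209 308.77375761  55.        ]
tip side [467.01048716 310.05847891 116.        ] proj tip@tcp [321.9129111  380.31198835]
flange right edge proj [array([131.47704495, 297.42134663])] [141.94142624 296.65714467]
hole tool x off 1.619879047225279 y -1.9365102048847844
tip tool x off 3.844187049072349 y -0.26827787613704945
```

Emit:
jog_arm([
  [-0.02, 0.018, -0.015],
  [-0.037, 0.0331, 0],
  [-0.037, 0.0331, 0],
  [-0.037, 0.0331, 0],
  [-0.037, 0.0331, 0],
  [-0.037, 0.0331, 0],
  [-0.037, 0.0331, 0],
  [-0.037, 0.0331, 0],
  [-0.037, 0.0331, 0],
  [-0.017, 0.0152, 0.015],
], twist=[0, 0, 0, 0, 0, 0, 0, 0, 0, 0])

```text
time: 12.75
tool_pos: [613.9, -118.2, 166.0]
tcp_rot: [3.14, 0.0, 1.18]
contact_force: [-0.0, -0.5, -0.8]
grip_width: 20.7
finger_force: 29.1
```

Emit:
jog_arm([
  [0, 0, 0.015],
  [0, 0, 0.015],
  [0, 0, 0],
], twist=[0, 0, 0])

```text
time: 13.12
tool_pos: [611.8, -113.5, 134.8]
tcp_rot: [-3.138, 0.0, 1.184]
contact_force: [-0.1, -0.0, -0.7]
grip_width: 20.4
finger_force: 29.1
```

```bash
python3 - <<'E'
from h import *
plan(615.3,-115.1,122,68)
t=bot.capture('top');s=bot.capture('side')
a=cv2.resize(t[175:255,310:410],(500,400),interpolation=cv2.INTER_CUBIC)
b=cv2.resize(s[170:270,245:320],(300,400),interpolation=cv2.INTER_CUBIC)
cv2.imwrite('pics/f.png',np.hstack([a,b]))
E
```

```text
t 13.12 tcp [ 611.8 -113.5  134.8] yaw 67.8 F [-0.1 -0.  -0.7] grip 20.4 29.1
 tool d mm [-0.2  3.8 12.8] twist -0.2
```

View pics/f.png

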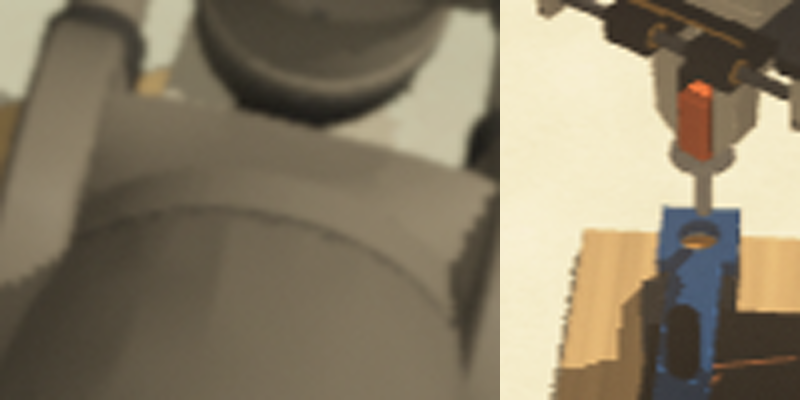

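The side view shows the pin upright with its tip at (295.8,223) and the eye centre at (294.5,228.5). The top view is blocked by the arm.

```bash
python3 - <<'E'
from h import *
print(at_z('side',295.75,222.8,81),at_z('side',294.5,228.5,63))
plan(615.3,-115.1,122,68)
E
```

```text
[ 616.06226059 -112.46046536   81.        ] [ 619.11303128 -112.30316687   63.        ]
t 13.22 tcp [ 613.1 -114.2  136.9] yaw 67.8 F [ 0.3 -0.2 -0.4] grip 20.9 29.1
 tool d mm [ 0.   2.4 14.9] twist -0.2
```

Emit:
jog_arm([
  [0, -0.0005, 0.01],
  [0, 0, 0.01],
  [0, 0, 0.006],
  [0, 0, 0.002],
  [0, 0, 0],
], twist=[0, 0, 0, 0, 0])

```text
time: 13.85
tool_pos: [612.6, -115.3, 108.6]
tcp_rot: [-3.142, 0.0, 1.182]
contact_force: [-0.9, -0.1, -1.1]
grip_width: 20.6
finger_force: 29.1
```

Emit:
jog_arm([
  [0, 0, 0.001],
  [0, 0, 0.001],
  [0, 0, 0],
], twist=[0, 0, 0])

```text
time: 14.22
tool_pos: [612.6, -115.2, 106.7]
tcp_rot: [3.142, 0.0, 1.182]
contact_force: [-0.1, 0.6, -1.3]
grip_width: 20.4
finger_force: 29.1
```

Emit:
jog_arm([
  [0, 0, 0.001],
  [0, 0, 0.001],
  [0, 0, 0],
], twist=[0, 0, 0])

```text
time: 14.6
tool_pos: [612.6, -115.2, 104.7]
tcp_rot: [3.142, 0.0, 1.182]
contact_force: [-0.3, 0.0, -1.4]
grip_width: 20.7
finger_force: 29.1
```

Emit:
jog_arm([
  [0, 0, 0.001],
  [0, 0, 0],
], twist=[0, 0])

```text
time: 14.85
tool_pos: [612.4, -115.1, 103.7]
tcp_rot: [-3.141, 0.0, 1.182]
contact_force: [-0.7, 0.2, -0.6]
grip_width: 21.0
finger_force: 29.0
```

Emit:
jog_arm([
  [0, 0, 0.001],
  [0, 0, 0],
], twist=[0, 0])

```text
time: 15.1
tool_pos: [612.4, -115.1, 102.4]
tcp_rot: [-3.141, 0.0, 1.182]
contact_force: [-1.3, 0.4, -1.6]
grip_width: 20.5
finger_force: 29.1
```

Emit:
jog_arm([
  [0, 0, 0.001],
  [0, 0, 0],
], twist=[0, 0])

```text
time: 15.35
tool_pos: [612.5, -115.2, 101.8]
tcp_rot: [-3.141, 0.0, 1.182]
contact_force: [-1.2, 0.3, 0.5]
grip_width: 20.6
finger_force: 29.1
```

Emit:
jog_arm([
  [0, 0, 0.001],
  [0, 0, 0],
], twist=[0, 0])

```text
time: 15.6
tool_pos: [612.6, -115.2, 100.9]
tcp_rot: [3.142, 0.0, 1.182]
contact_force: [-2.1, 0.8, 2.7]
grip_width: 20.8
finger_force: 29.1
```

Emit:
jog_arm([
  [0, 0, 0.001],
  [0, 0, 0],
], twist=[0, 0])

```text
time: 15.85
tool_pos: [612.5, -115.1, 99.8]
tcp_rot: [-3.141, 0.0, 1.182]
contact_force: [-3.8, 0.9, 0.3]
grip_width: 20.3
finger_force: 29.1
```

The vertical force fell while a lateral -x force appeared, so the nose has found the hole and needs to move towards -x.

Emit:
jog_arm([
  [-0.0004, -0.0009, 0],
  [0, 0, 0],
], twist=[0, 0])

```text
time: 16.1
tool_pos: [611.7, -115.2, 99.3]
tcp_rot: [3.142, -0.0, 1.182]
contact_force: [0.1, 0.7, -2.4]
grip_width: 20.8
finger_force: 29.0
```

Emit:
jog_arm([
  [0, 0, 0.001],
  [0, 0, 0],
], twist=[0, 0])

```text
time: 16.35
tool_pos: [611.7, -115.2, 98.5]
tcp_rot: [-3.142, -0.0, 1.182]
contact_force: [-0.2, 0.8, -1.1]
grip_width: 20.7
finger_force: 29.0
```

Emit:
jog_arm([
  [0, 0, 0.001],
  [0, 0, 0],
], twist=[0, 0])

```text
time: 16.6
tool_pos: [611.6, -115.2, 97.6]
tcp_rot: [3.142, 0.0, 1.182]
contact_force: [-1.2, 1.2, -0.5]
grip_width: 20.8
finger_force: 29.0
```

Emit:
jog_arm([
  [0.0002, -0.0003, 0.001],
  [0, 0, 0.001],
  [0, 0, 0.001],
  [0, 0, 0.001],
  [0, 0, 0],
], twist=[0, 0, 0, 0, 0])

```text
time: 17.23
tool_pos: [611.5, -115.0, 93.6]
tcp_rot: [3.141, 0.0, 1.182]
contact_force: [-0.2, 0.0, -1.6]
grip_width: 21.0
finger_force: 29.1
```

Emit:
jog_arm([
  [0, 0, 0.002],
  [0, 0, 0.002],
  [0, 0, 0.002],
  [0, 0, 0],
], twist=[0, 0, 0, 0])

```text
time: 17.73
tool_pos: [611.3, -114.9, 87.4]
tcp_rot: [-3.141, 0.0, 1.182]
contact_force: [0.7, -0.1, -2.0]
grip_width: 20.9
finger_force: 29.1
```

Emit:
jog_arm([
  [0, 0, 0.002],
  [0, 0, 0.002],
  [0, 0, 0.002],
  [0, 0, 0.002],
  [0, 0, 0.001],
  [0, 0, 0],
], twist=[0, 0, 0, 0, 0, 0])

```text
time: 18.48
tool_pos: [611.4, -114.9, 78.6]
tcp_rot: [-3.142, 0.0, 1.182]
contact_force: [0.5, 0.1, -1.8]
grip_width: 20.6
finger_force: 29.1
```

Emit:
jog_arm([
  [0, 0, 0.001],
  [0, 0, 0.001],
  [0, 0, 0.001],
  [0, 0, 0],
], twist=[0, 0, 0, 0])

```text
time: 18.98
tool_pos: [611.4, -114.9, 75.6]
tcp_rot: [-3.142, 0.0, 1.182]
contact_force: [-0.0, 0.3, -1.8]
grip_width: 21.0
finger_force: 29.1
```

Emit:
jog_arm([
  [0, 0, 0.001],
  [0, 0, 0.001],
  [0, 0, 0],
], twist=[0, 0, 0])

```text
time: 19.35
tool_pos: [611.5, -114.9, 74.8]
tcp_rot: [3.141, 0.0, 1.182]
contact_force: [-2.8, 2.0, 7.0]
grip_width: 21.1
finger_force: 29.1
```

Emit:
jog_arm([
  [0, 0, 0.001],
  [0, 0, 0.001],
  [0, 0, 0],
], twist=[0, 0, 0])

```text
time: 19.73
tool_pos: [611.5, -115.0, 74.6]
tcp_rot: [3.14, 0.0, 1.182]
contact_force: [-7.3, 2.3, 18.2]
grip_width: 20.6
finger_force: 29.4
```

Solid at the expected height (74.8), so the flange is home. I'll ease off, open, rise and check.

Emit:
jog_arm([
  [0, 0, -0.001],
  [0, 0, 0],
  [0, 0, 0],
  [0, 0, 0],
], twist=[0, 0, 0, 0], jaw=0.07)

```text
time: 20.23
tool_pos: [611.3, -114.9, 72.4]
tcp_rot: [-3.141, 0.0, 1.182]
contact_force: [0.6, -0.7, -0.9]
grip_width: 55.6
finger_force: 0.0
```

Emit:
jog_arm([
  [0, 0, -0.01],
  [0, 0, -0.03],
  [0, 0, -0.06],
  [0, 0, -0.06],
  [-0.05, 0, 0],
  [-0.05, 0, 0],
  [-0.05, 0, 0],
  [0, 0, 0],
], twist=[0, 0, 0, 0, 0, 0, 0, 0])

```text
time: 21.22
tool_pos: [553.2, -257.0, 233.4]
tcp_rot: [3.141, 0.001, 1.177]
contact_force: [1.2, 0.7, 0.2]
grip_width: 70.2
finger_force: 0.0
```

```bash
python3 - <<'E'
from h import *
plan(615.3,-115.1,122,68)
t=bot.capture('top');s=bot.capture('side')
for n,X in(('flange top',(611.5,-112.5,68)),('handle top',(611.5,-112.5,108)),):print(n,proj('top',X),proj('side',X))
a=cv2.resize(t[175:255,310:410],(500,400),interpolation=cv2.INTER_CUBIC)
b=cv2.resize(s[170:270,245:320],(300,400),interpolation=cv2.INTER_CUBIC)
cv2.imwrite('pics/g.png',np.hstack([a,b]))
E
```

```text
t 21.23 tcp [ 553.2 -257.   233.4] yaw 67.5 F [1.2 0.7 0.2] grip 70.2 0.0
 tool d mm [154.8   2.9 111.4] twist -0.5
flange top [360.32662084 215.99352867] [297.70734153 227.34626296]
handle top [361.84542948 210.69050897] [297.64396592 214.09338463]
```

View pics/g.png

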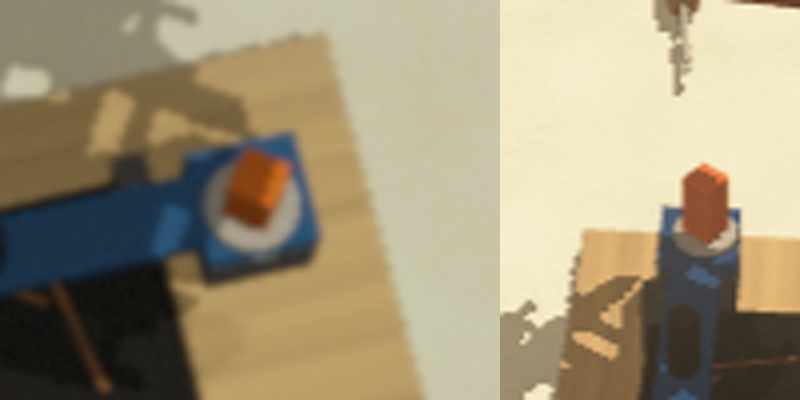

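The pin stands upright with its flange flat on the closed bar (flange at top (360.5,216), as predicted), and the gripper is clear.

```bash
python3 -c "
from plant import bot
print(bot.close_job())"
```

```text
the job is handed in; nothing more can be done
None
```

The bar is closed against its stop, the pin is through the eye and bush with its flange home on the bar and released, the beaker, ink tin and gouge were never approached, and the job was handed in at about 21 s (verdict not shown).

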